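# Aim the pearl chute and start the feed

## Robot

A 6-joint arm with a two-finger parallel gripper is mounted at the origin on the work surface. World frame = base frame: x ahead of the robot, y to its left, z up, the work surface at z = 0. Lengths are in mm, angles in rad, forces in N, time in s.
With the tool pointing down it reaches from about 350 to 875 mm from the base axis. Payload 4.2 kg.
Tool frame: the origin (TCP) lies at the very end of the fingers, on their centre line; the grasp point (between the pads) lies 19 mm behind it; z points along the fingers, y is the line along which they close (so a half turn about z gives the same grasp; the last joint's range is limited). The gripper opens to 85 mm and grips with 20 to 120 N. Pads are 22 mm wide; open, the fingers measure 114 mm over their backs; the gripper's body (76 mm by 85 mm) begins 54 mm behind the grasp point. The pads swing forward as they close: fully open they stand 13 mm farther back than shut.
Start: joints at [-0.892, 0.385, 0.008, 0, -1.194, -0.259], TCP at [254.749, -570.703, 231.312] pointing down, gripper open.
Joint ranges: [-3.14, 3.14], [-1.21, 2.06], [-1.07, 1.41], [-3.16, 2.05], [-2.99, -0.16], [-3.1, 3.1]. Speed limits (rad/s): [2.79, 2.79, 3.14, 3.14, 3.14, 3.14].

## Interface

Orientations are given as a unit quaternion [x, y, z, w].
In Python, from bench import arm gives the robot as it stands. The module is installed in compiled form; this text tells all that it offers.
- The arm moves only by the tool drive_tool, never from a script. Its argument "targets" is a list of rows, each a list of 5 numbers: the closure, from -1 (fully open) to 1 (shut), then the shift along the tool's x, y, z in mm, then the turn about the tool's z in degrees. In form: [[grip, tx, ty, tz, roll], ...]. A call has 1 to 12 rows; each row is the pose to reach, as a shift and turn from the pose commanded when the call began, along the tool's axes at that moment; what a row does not reach only later rows make up. A row lasts 1/10 s, in which the tool goes at most 50 mm and 8.59 degrees, less where a joint would pass 70% of its speed; a pose out of reach is approached as far as the arm can. A call with a gripper value outside its range is refused whole. The fingers move at their own pace and stop on an object; the grip force is fixed at half the most. Time passes only in rows, so rows that repeat a pose let the fingers close. It gives the time, the measured TCP pose, the force, the opening and the grip force at its end, in the units of the state.
- arm.read_state(): the state, without advancing time (a new reading comes with each control period).
- arm.get_image(name): name is "side" or "top"; returns the picture (384x512x3 uint8, blue, green, red); there is no depth.
- arm.camera_params(name): a dict with "fov_y" (degrees; the focal length in pixels is half the picture's height over the tangent of half this angle, whatever the lens; pixels are square), "cx", "cy" (the principal point, pixels), "rvec" (rotation vector, rad) and "tvec" (3), from world to camera coordinates, as OpenCV has them. Camera axes: x right, y down, z forward; pixel columns grow to the right and rows downward; lengths in mm; the calibration is good to about 2 mm. A picture is of the moment at which its call begins. camera_params takes no time and is no camera call.
- arm.job_done(): hands the job in; it is judged then, once.
The state is a dict: "clock": time; "joints": joint angles; "joint_vel": joint speeds; "joint_efforts": joint torques, N m; "position": TCP position; "ee_rot": TCP orientation; "contact_force": force on the tool from outside, world axes, zero at the start; "wrist_torque": the same for the moment, N m; "gripper_width": finger opening in mm; "grasp_force": force on a finger pad.
Only numpy, scipy, OpenCV 4.12 (cv2) and the standard library are available. Lean on these libraries where they do the work, as an engineer would, in place of code of your own. Each camera call takes 0.05 s, during which the arm holds its last target. There are 200 camera calls.

## Task

With a fingertip, gently push the arm of the swivelling pearl chute round until its mouth is centred over the open tub, and leave it there. Only then press the start button on the control box fully down and let go. Do not grip anything or shift any tub, the spare lid or the scoop.

Things in the scene. Friction and masses are not known exactly. Their poses are not given: they have to be found in the camera images.
- chute_axis (a point): centre of the top rim of the aluminium cup at the root of the chute, on the chute's upright turning axis, 143 mm above the table. The cup (88 mm across, 42 mm tall, turning with the chute) stands on a fixed grey feeder drum 84 mm across with a foot plate 140 mm across and 12 mm thick; the feeder does not move.
- chute_mouth (a point): the middle of the trough's floor at its open outer end (the mouth), 172 mm horizontally from the axis, 93 mm above the table. The chute is a straight aluminium trough, open at the top, 36 mm wide over its two side walls (3 mm thick, 26 mm tall), sloping down from the cup to the mouth. 125 mm out from the axis its floor is about 102 mm and its wall tops about 128 mm above the table; all of this is free to be pushed on from either side.
- chute (a joint): angle of the chute about its upright axis, rad; it grows anticlockwise seen from above, 0 at mid-range, stops at -1.5 and 1.5. It turns stiffly (about 0.12 N m, so 1 N at 125 mm) without a spring and stays where it is left. It starts between the two middle tubs.
- tub_open: the one open tub, without a lid: round, cream plastic, 84 mm across the rim, 78 mm inside the rim, 52 mm tall, empty. Origin at the centre of its underside. Loose. The four tubs stand on an arc about the chute axis, 175 mm from it to their centres, two either side of the start angle; which one is open varies.
- tub_a: a tub closed with a grey lid, 88 mm across, 62 mm tall, origin at the centre of its underside; loose, to be left alone
- tub_b: a closed tub like tub_a, to be left alone
- tub_c: a closed tub like tub_a, to be left alone
- start_top (a point): centre of the top face of the start button: round, white, 32 mm across, facing up, on a grey control box 110 x 90 mm and 45 mm tall, fixed to the table left of the feeder
- start (a joint): travel of the start button, m: 0 released, 0.006 fully down, where its spring pushes back with 5 N
- spare_lid: the open tub's grey lid, 88 mm across, 10 mm thick, lying flat on the table beside the feeder, on its right; origin at the centre of its underside; to be left alone
- scoop: a steel spoon-shaped scoop 160 mm long lying on the table beside the feeder, on its left, its handle towards the robot; origin on the table about the middle of its length; to be left alone
Things that resemble listed ones, but are neither listed nor needed, are in the scene too. Leave any orange look-alike of the part that bears start_top alone. Of the things that look like the part that bears chute_axis, the smaller one is meant.

How it is judged (in metres and radians):
On the way, in this order (a step that is already met when the one before it is completed fails the run):
1. the chute's mouth is over the open tub, standing still (horizontal distance between chute_mouth and tub_open below 0.018 m and velocity of joint chute between -0.05 and 0.05 rad/s), for 0.2 s.
2. the start button is pressed down (value of joint start above 0.0045 m), for 0.05 s.
At the end, for the whole second after the job is handed in: the middle of the chute's mouth is within 18 mm, seen from above, of the centre of the open tub and at rest, the start button has been pressed (4.5 of its 6 mm) and is up again, and all four tubs are within 12 mm of where they started (horizontal distance between chute_mouth and tub_open below 0.018 m and value of joint start below 0.001 m and velocity of joint chute between -0.02 and 0.02 rad/s and distance of each of tub_open, tub_a, tub_b, tub_c from where it was at the start of the episode below 0.012 m); the robot touches nothing.
It fails at once if the start button is pressed while the chute's mouth is not over the open tub (18 mm) (value of joint start above 0.0025 m and not (horizontal distance between chute_mouth and tub_open below 0.018 m)).
It fails at once if a tub is shifted, lifted (12 mm) or tipped (0.2 rad) (distance of any of tub_open, tub_a, tub_b, tub_c from where it was at the start of the episode above 0.012 m or angle between any of tub_open, tub_a, tub_b, tub_c's own z axis and vertical above 0.2 rad).
It fails at once if the spare lid or the scoop is shifted or lifted (15 mm) (distance of any of spare_lid, scoop from where it was at the start of the episode above 0.015 m).
It fails at once if the chute is gripped or pushed hard (over 20 N) (contact force between the fingers and chute above 20 N).
It also fails if it takes over 64 s, if anything falls off the work surface, if the arm or the gripper's body presses on something with over 40 N, if the wrist force passes 120 N, or if a joint passes its speed limit or range.

## Working session

There is one attempt and no reset: what is moved stays moved. The work goes in short steps, Python scripts to look and compute and a tool call to move; the robot and the scene stay as the last step left them, time stands still between calls to the robot, and variables do not carry over. Pictures are saved under pics/ and viewed, at most 10 in all, crops included, and the job is handed in when it is done.

Besides the shell and the picture viewer there is one more tool, called as name(argument=value, ...) on one line, values as JSON. drive_tool: Moves the arm, as the interface text tells. Its arguments: {"type":"object","properties":{"targets":{"type":"array","items":{"type":"array","items":{"type":"number"}}}},"required":["targets"]}

```bash
mkdir -p pics; python3 - <<'E'
from bench import arm
import cv2
for n in("top","side"):
    cv2.imwrite(f"pics/{n}0.png",arm.get_image(n)); p=arm.camera_params(n); print(n,p)
s=arm.read_state(); print(s["clock"],s["position"],s["ee_rot"],s["gripper_width"])
E
```

```text
top {'fov_y': 43.16340731835349, 'cx': 250.22488598515767, 'cy': 189.50706167520008, 'rvec': array([ 2.16683963, -2.22836932,  0.08670171]), 'tvec': array([2.65044881e-01, 5.12114525e+02, 1.45289534e+03])}
side {'fov_y': 46.954247703760416, 'cx': 249.60663883552428, 'cy': 184.51901913493617, 'rvec': array([ 0.88584879, -2.52882287,  1.10448877]), 'tvec': array([ 418.59270989,  308.95801807, 1360.70006895])}
0.1 [ 254.54141527 -570.23976902  230.32767249] [-2.08277947e-01  9.78069189e-01  9.47413349e-04 -2.45527754e-04] 85.50548140771573
```

View pics/top0.png

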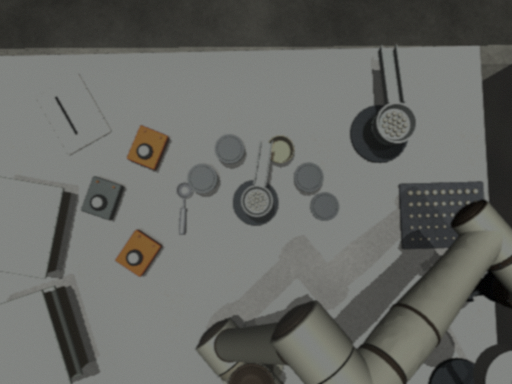

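View pics/side0.png

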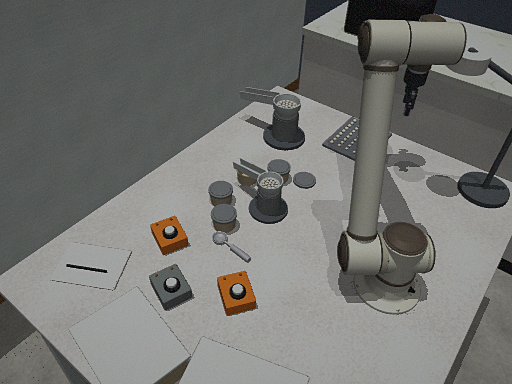

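Top view: cup at about (257,201), mouth (266,143), open tub (280,151), grey box's button (97,202). The side view shows the smaller chute at (270,182) and the grey box at (172,284). I'll zoom in to refine these.

```bash
python3 - <<'E'
import cv2,numpy as np
t=cv2.imread("pics/top0.png");s=cv2.imread("pics/side0.png")
a=cv2.resize(t[125:230,180:345],None,fx=4.8,fy=4.8,interpolation=cv2.INTER_CUBIC)
cv2.imwrite("pics/tc.png",np.clip(a*1.6,0,255).astype('uint8'))
b=cv2.resize(s[150:240,200:325],None,fx=4,fy=4,interpolation=cv2.INTER_CUBIC)
c=cv2.resize(s[260:310,145:200],None,fx=4,fy=4,interpolation=cv2.INTER_CUBIC)
d=cv2.resize(t[172:222,75:130],None,fx=4,fy=4,interpolation=cv2.INTER_CUBIC)
o=np.zeros((400,730,3),'uint8');o[:360,:500]=b;o[:200,510:730]=c;o[200:400,510:730]=d
cv2.imwrite("pics/sc.png",np.clip(o*1.5,0,255).astype('uint8'))
E
```

```text
(no output)
```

View pics/tc.png

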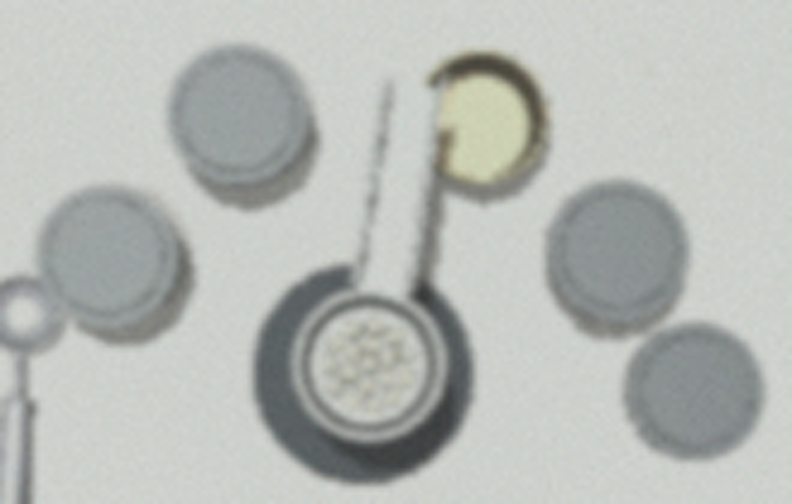

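View pics/sc.png

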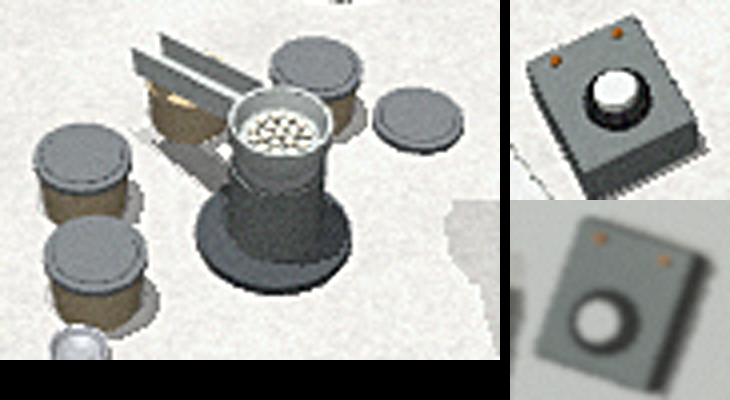

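```bash
cat > h.py <<'E'
from bench import arm
import cv2,numpy as np
P={}
for n in("top","side"):
    p=arm.camera_params(n);f=192/np.tan(np.radians(p["fov_y"]/2))
    P[n]=(np.array([[f,0,p["cx"]],[0,f,p["cy"]],[0,0,1]]),cv2.Rodrigues(p["rvec"])[0],np.array(p["tvec"]))
def atz(n,uv,z):
    K,R,t=P[n];d=R.T@np.linalg.inv(K)@[*uv,1];c=-R.T@t
    return c+d*(z-c[2])/d[2]
def tri(a,b):
    M=[P[n][0]@np.c_[P[n][1],P[n][2]] for n in("top","side")]
    X=cv2.triangulatePoints(M[0],M[1],np.array(a,float),np.array(b,float)).ravel();return X[:3]/X[3]
def proj(n,X):
    K,R,t=P[n];q=K@(R@np.array(X,float)+t);return q[:2]/q[2]
tc=lambda x,y:(180+(x+.5)/4.8-.5,125+(y+.5)/4.8-.5)
sc=lambda x,y:(200+(x+.5)/4-.5,150+(y+.5)/4-.5)
E
python3 - <<'E'
from h import *
np.set_printoptions(precision=1,suppress=True)
print("cam",-P["top"][1].T@P["top"][2],-P["side"][1].T@P["side"][2])
ax=tri(tc(370,367),sc(281,122));print("axis",ax)
ax=atz("top",tc(370,367),143);print(ax,atz("side",sc(281,122),143))
for n,c,z in(("open",tc(482,119),52),("t1",tc(240,114),62),("t2",tc(108,255),62),("t3",tc(617,250),62),("lid",tc(694,390),10)):
    q=atz("top",c,z);d=q-ax;print(n,q,np.hypot(*d[:2]),np.arctan2(d[1],d[0]))
print("side tubs",atz("side",sc(83,157),62),atz("side",sc(95,252),62),atz("side",sc(315,70),62))
for c in((389,80),(440,80),(360,280),(417,290)):
    q=atz("top",tc(*c),119);d=q-ax;print(q,np.hypot(*d[:2]),np.arctan2(d[1],d[0]))
print("Lwall",tri(tc(385,80),sc(133,50)),atz("side",sc(133,50),119),atz("side",sc(160,34),119))
b1=(75+(600-510+.5)/4-.5,172+(321-200+.5)/4-.5);b2=(145+(616-510+.5)/4-.5,260+(90.5)/4-.5)
print("button",tri(b1,b2),b1,b2)
E
```

```text
cam [ 421.    11.7 1481.8] [-135.3  886.1 1148.3]
axis [471.6 -28.8 142.6]
[471.6 -28.8 143. ] [471.4 -28.4 143. ]
open [ 626.6 -105.3   52. ] 172.84347776236334 -0.45879800531173304
t1 [632.1  44.   62. ] 176.22907792502284 0.42556165755210135
t2 [547.5 126.8  62. ] 173.06678048689557 1.11668138802838
t3 [ 542.1 -184.7   62. ] 171.12989250666033 -1.1458819983718578
lid [ 456.3 -237.5   10. ] 209.30073860984925 -1.6437485046503562
side tubs [629.2  46.4  62. ] [545.9 127.2  62. ] [ 538.2 -180.6   62. ]
[641.5 -45.7 119. ] 170.774886910255 -0.09912998648383152
[640.8 -75.8 119. ] 175.56591768402328 -0.2710506665624907
[523.7 -25.1 119. ] 52.246222710982906 0.06982313094336516
[516.9 -58.4 119. ] 54.148947657027236 -0.5789716662986258
Lwall [642.6 -42.4 120.6] [645.4 -43.  119. ] [640.8 -75.8 119. ]
button [484.4 432.6  62.9] (97.125, 201.875) (171.125, 282.125)
```

drive_tool(targets=[[1,-553,383,0,42],[1,-553,383,0,42],[1,-553,383,0,42],[1,-553,383,0,42],[1,-553,383,0,42],[1,-553,383,0,42],[1,-553,383,0,42],[1,-553,383,0,42],[1,-553,383,0,42],[1,-553,383,0,42],[1,-553,383,0,42],[1,-553,383,0,42]])

```text
clock: 1.3
position: [555.8, -73.4, 231.1]
ee_rot: [0.156, 0.988, -0.0, -0.0]
contact_force: [0.7, -0.6, -0.2]
gripper_width: 0.1
grasp_force: 0.0
```

```bash
cat >> h.py <<'E'
from scipy.spatial.transform import Rotation as Ro
def go(*X):
    s=arm.read_state();R=Ro.from_quat(s["ee_rot"])
    print(s["clock"],s["position"],np.round(R.as_matrix(),3).tolist(),"shift",R.inv().apply(np.array(X)-s["position"]).round(1),s["contact_force"],s["gripper_width"])
E
python3 -c "
from h import *
go(604,5,231);go(604,5,107)"
```

```text
1.3 [555.7963306  -73.400115   231.09204889] [[-0.951, 0.308, -0.001], [0.308, 0.951, 0.0], [0.001, -0.0, -1.0]] shift [-21.7  89.4   0.1] [ 0.72799022 -0.55981227 -0.23049436] 0.07672270216019014
1.3 [555.7963306  -73.400115   231.09204889] [[-0.951, 0.308, -0.001], [0.308, 0.951, 0.0], [0.001, -0.0, -1.0]] shift [-21.8  89.5 124.1] [ 0.72799022 -0.55981227 -0.23049436] 0.07672270216019014
```

drive_tool(targets=[[1,-20,88,0,0],[1,-20,88,0,0],[1,-20,88,0,0],[1,-20,88,40,0],[1,-20,88,80,0],[1,-20,88,110,0],[1,-20,88,124,0],[1,-20,88,124,0],[1,-20,88,124,0]])

```text
clock: 2.2
position: [601.7, 1.7, 107.6]
ee_rot: [0.156, 0.988, -0.0, 0.0]
contact_force: [0.5, 0.0, 0.2]
gripper_width: 0.2
grasp_force: 0.0
```

```bash
python3 - <<'E'
from h import *
go(604,5,107)
t=arm.get_image("top");s=arm.get_image("side")
a=cv2.resize(t[125:230,180:345],None,fx=4.8,fy=4.8,interpolation=cv2.INTER_CUBIC)
b=cv2.resize(s[150:240,200:325],None,fx=4.8,fy=4.8,interpolation=cv2.INTER_CUBIC)
cv2.imwrite("pics/t1.png",np.clip(a*1.6,0,255).astype('uint8'))
cv2.imwrite("pics/s1.png",np.clip(b*1.5,0,255).astype('uint8'))
E
```

```text
2.2 [601.68262357   1.72876905 107.61059501] [[-0.951, 0.308, 0.0], [0.308, 0.951, -0.0], [-0.0, -0.0, -1.0]] shift [-1.2  3.8  0.6] [0.53344772 0.0300744  0.18213166] 0.1965457827605661
```

View pics/s1.png

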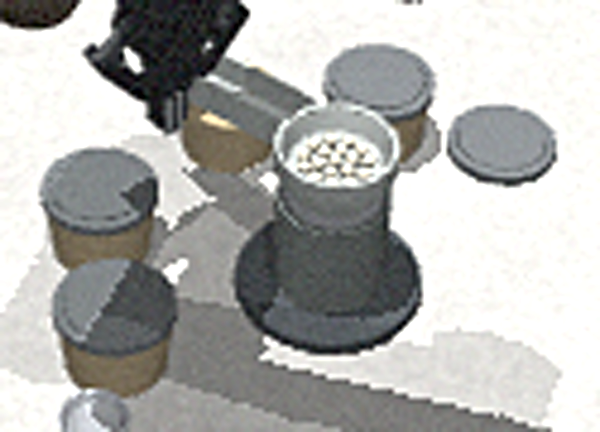

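The side view shows the fingertips just left of the trough, clear of the tubs, around (170,110) in the crop. Next is a slow push.

drive_tool(targets=[[1,-2,-9,0,0],[1,-4,-17,0,0],[1,-5,-21,0,0],[1,-6,-25,0,0],[1,-7,-29,0,0],[1,-8,-33,0,0],[1,-9,-37,0,0],[1,-10,-41,0,0],[1,-10,-45,0,0],[1,-11,-48,0,0],[1,-11,-51,0,0],[1,-11,-51,0,0]])

```text
clock: 3.5
position: [596.2, -50.3, 107.3]
ee_rot: [0.156, 0.988, -0.0, -0.0]
contact_force: [-0.1, 0.0, 0.3]
gripper_width: 0.1
grasp_force: 0.0
```

```bash
python3 - <<'E'
from h import *
go(597,-57,107)
t=arm.get_image("top");s=arm.get_image("side")
f=4.8
a=cv2.resize(t[125:185,230:310],None,fx=f,fy=f,interpolation=cv2.INTER_CUBIC)
b=cv2.resize(s[150:215,220:300],None,fx=f,fy=f,interpolation=cv2.INTER_CUBIC)
o=np.zeros((320,780,3),'uint8');o[:a.shape[0],:384]=np.clip(a*1.6,0,255);o[:b.shape[0],390:774]=np.clip(b*1.5,0,255)
cv2.imwrite("pics/p2.png",o)
E
```

```text
3.5 [596.1508376  -50.27802037 107.28340927] [[-0.951, 0.308, -0.0], [0.308, 0.951, -0.0], [0.0, -0.0, -1.0]] shift [-2.9 -6.1  0.3] [-0.08914834  0.02242096  0.2965565 ] 0.07635500161819836
```

View pics/p2.png

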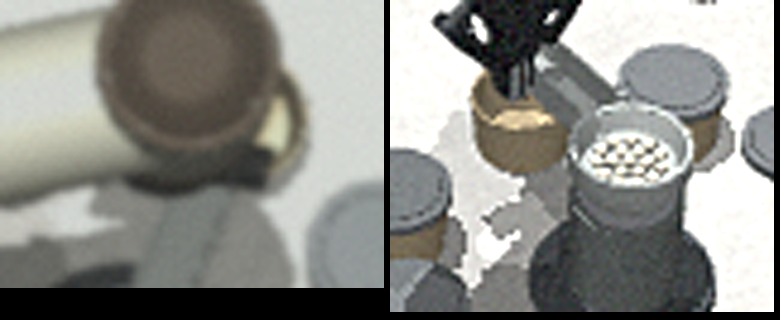

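The chute has moved (side view: it now points right of the fingers, towards the tub), but the arm hides the mouth. I'll back off to look.

drive_tool(targets=[[1,0,12,0,0],[1,0,35,0,0],[1,0,50,0,0],[1,0,80,-30,0],[1,0,120,-60,0],[1,0,160,-60,0],[1,0,160,-60,0],[1,0,160,-60,0]])

```text
clock: 4.4
position: [645.2, 103.9, 166.7]
ee_rot: [0.155, 0.988, -0.0, -0.001]
contact_force: [0.6, -0.6, 0.9]
gripper_width: 0.2
grasp_force: 0.0
```

```bash
python3 - <<'E'
from h import *
go(597,-57,107)
t=arm.get_image("top");s=arm.get_image("side")
f=4.8
a=cv2.resize(t[125:185,230:310],None,fx=f,fy=f,interpolation=cv2.INTER_CUBIC)
b=cv2.resize(s[150:215,220:300],None,fx=f,fy=f,interpolation=cv2.INTER_CUBIC)
o=np.zeros((320,780,3),'uint8');o[:a.shape[0],:384]=np.clip(a*1.6,0,255);o[:b.shape[0],390:774]=np.clip(b*1.5,0,255)
cv2.imwrite("pics/p3.png",o)
E
```

```text
4.4 [645.20322127 103.89266495 166.67394424] [[-0.952, 0.306, -0.001], [0.306, 0.952, -0.0], [0.001, -0.001, -1.0]] shift [  -3.4 -167.9   59.8] [ 0.57280403 -0.59893315  0.94494574] 0.1878109524428262
```

View pics/p3.png

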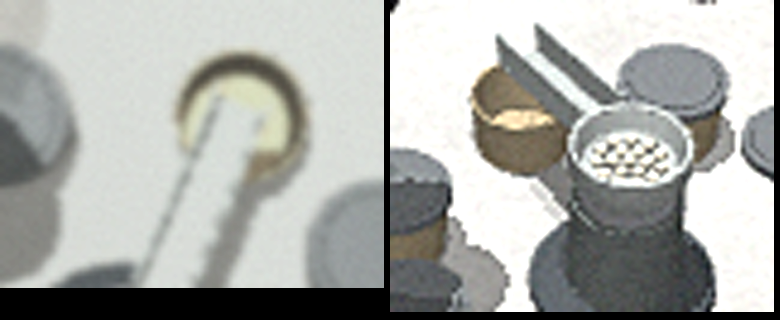

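The mouth is now over the tub. In the top crop the wall ends are at (218,95) and (264,116), and the tub rim is centred at about (243,114). In the side crop the wall-top ends are at (498,37) and (536,25). I'll measure from these.

```bash
python3 - <<'E'
from h import *
np.set_printoptions(precision=1,suppress=True)
tc=lambda x,y:(230+(x+.5)/4.8-.5,125+(y+.5)/4.8-.5)
sc=lambda x,y:(220+(x-390+.5)/4.8-.5,150+(y+.5)/4.8-.5)
print("tub",atz("top",tc(243,114),52))
L,R=atz("top",tc(218,95),119),atz("top",tc(264,116),119)
l,r=atz("side",sc(498,37),119),atz("side",sc(536,25),119)
ax=np.array([471.6,-28.8])
for a,b in((L,R),(l,r)):
    m=(a+b)/2;d=m[:2]-ax;th=np.arctan2(d[1],d[0]);print(a,b,m,np.hypot(*d),th, ax+172*np.array([np.cos(th),np.sin(th)]))
# long left-wall line in top view: perpendicular offset ->angle
p,q=atz("top",tc(218,95),119)[:2],atz("top",tc(140,275),133)[:2];d=p-q;print("wall dir",np.arctan2(d[1],d[0]))
# predicted mouth floor pixel/edges
E
```

```text
tub [ 629.7 -106.    52. ]
[631.6 -86.1 119. ] [ 618.4 -112.9  119. ] [625.  -99.5 119. ] 168.88068154682855 -0.43193458915676003 [ 627.8 -100.8]
[636.7 -85.1 119. ] [ 623.3 -114.7  119. ] [630.  -99.9 119. ] 173.64748170387293 -0.4219607144707519 [628.5 -99.2]
wall dir -0.43715558272170535
```

The mouth is within about 6 mm of the tub centre (18 mm allowed), so I'll leave it and go to the button.

```bash
python3 -c "
from h import *
go(484.4,432.6,167);go(484.4,432.6,80)"
```

```text
4.5 [644.8947891  102.08237758 166.61015199] [[-0.951, 0.308, -0.002], [0.308, 0.951, -0.001], [0.001, -0.001, -1.0]] shift [254.6 265.   -0.3] [-4.96471819e-04 -5.29998118e-01 -3.07280854e-01] -0.20207745186566498
4.5 [644.8947891  102.08237758 166.61015199] [[-0.951, 0.308, -0.002], [0.308, 0.951, -0.001], [0.001, -0.001, -1.0]] shift [254.4 265.1  86.7] [-4.96471819e-04 -5.29998118e-01 -3.07280854e-01] -0.20207745186566498
```

drive_tool(targets=[[1,254,265,0,0],[1,254,265,0,0],[1,254,265,0,0],[1,254,265,0,0],[1,254,265,0,0],[1,254,265,0,0],[1,254,265,0,0],[1,254,265,0,0],[1,254,265,40,0],[1,254,265,80,0],[1,254,265,87,0],[1,254,265,87,0]])

```text
clock: 5.7
position: [485.9, 431.0, 79.2]
ee_rot: [0.157, 0.988, -0.002, -0.001]
contact_force: [0.6, 0.3, 0.8]
gripper_width: -0.0
grasp_force: 0.0
```

```bash
python3 - <<'E'
from h import *
go(484.4,432.6,63)
t=arm.get_image("top");s=arm.get_image("side")
f=6
a=cv2.resize(t[170:225,70:130],None,fx=f,fy=f,interpolation=cv2.INTER_CUBIC)
b=cv2.resize(s[255:310,140:205],None,fx=f,fy=f,interpolation=cv2.INTER_CUBIC)
o=np.zeros((330,760,3),'uint8');o[:,:360]=np.clip(a*1.6,0,255);o[:,370:]=np.clip(b*1.5,0,255)
cv2.imwrite("pics/p4.png",o)
E
```

```text
5.7 [485.85711602 431.04756337  79.16238184] [[-0.951, 0.309, -0.002], [0.309, 0.951, -0.003], [0.001, -0.004, -1.0]] shift [ 1.9  1.1 16.2] [0.64845388 0.33166744 0.84147318] -0.04050200450726461
```

View pics/p4.png

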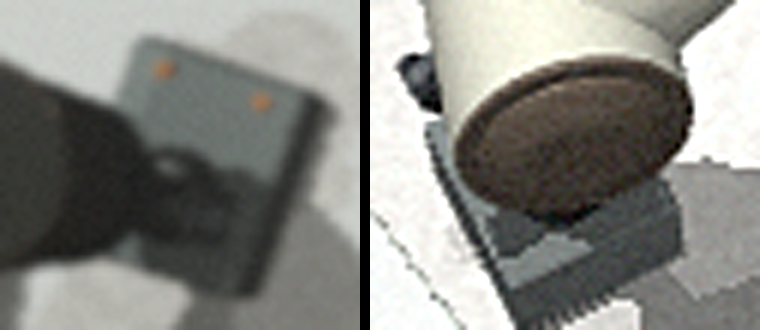

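The wrist hides the button in both views, but the fingertip is over the dark bezel as calculated. I'll press slowly, watching the force.

drive_tool(targets=[[1,1,1,8,0],[1,1,1,14,0],[1,1,1,16,0],[1,1,1,18,0],[1,1,1,18,0]])

```text
clock: 6.3
position: [485.3, 434.4, 63.0]
ee_rot: [0.156, 0.988, 0.0, 0.0]
contact_force: [0.0, -0.9, 3.8]
gripper_width: -0.0
grasp_force: 1.9
```

drive_tool(targets=[[1,0,-2,1,0],[1,0,-2,2,0],[1,0,-2,2,0]])

```text
clock: 6.6
position: [485.2, 433.6, 61.3]
ee_rot: [0.156, 0.988, 0.002, 0.001]
contact_force: [0.3, 3.7, 5.2]
gripper_width: 0.0
grasp_force: 2.3
```

drive_tool(targets=[[1,0,0,1,0],[1,0,0,2,0],[1,0,0,2,0],[1,0,0,2,0]])

```text
clock: 7.0
position: [485.2, 433.6, 61.0]
ee_rot: [0.155, 0.988, 0.002, 0.001]
contact_force: [-1.6, 2.4, 12.5]
gripper_width: -0.3
grasp_force: 6.0
```

Force rose by roughly the spring rate (0.83 N/mm) and then hit a hard stop at 61 mm, so the button is fully down. Releasing, with one reading on the way up as a check.

drive_tool(targets=[[1,0,0,-4,0],[1,0,0,-6,0],[1,0,0,-6,0]])

```text
clock: 7.3
position: [484.3, 432.0, 64.3]
ee_rot: [0.156, 0.988, -0.0, -0.0]
contact_force: [0.9, 2.7, 2.9]
gripper_width: 0.2
grasp_force: 1.5
```

drive_tool(targets=[[1,0,0,-20,0],[1,0,0,-60,0],[1,0,0,-110,0],[1,130,0,-110,0],[1,180,0,-110,0],[1,180,0,-110,0],[1,180,0,-110,0],[1,180,0,-110,0],[1,180,0,-110,0]])

```text
clock: 8.2
position: [324.8, 482.5, 172.8]
ee_rot: [0.146, 0.989, 0.001, -0.011]
contact_force: [0.2, -0.1, -0.1]
gripper_width: 0.3
grasp_force: 0.0
```

```bash
python3 - <<'E'
from h import *
go(484.4,432.6,63)
t=arm.get_image("top");s=arm.get_image("side")
a=cv2.resize(t[125:230,70:345],None,fx=2.8,fy=2.8,interpolation=cv2.INTER_CUBIC)
b=cv2.resize(s[150:240,200:325],None,fx=2.8,fy=2.8,interpolation=cv2.INTER_CUBIC)
c=cv2.resize(s[260:310,145:200],None,fx=4,fy=4,interpolation=cv2.INTER_CUBIC)
o=np.zeros((560,770,3),'uint8');o[:294]=np.clip(a*1.6,0,255);o[300:552,:350]=np.clip(b*1.5,0,255);o[300:500,400:620]=np.clip(c*1.5,0,255)
cv2.imwrite("pics/p5.png",o)
E
```

```text
8.2 [324.83696919 482.49000953 172.77364776] [[-0.957, 0.29, -0.022], [0.289, 0.957, 0.004], [0.022, -0.002, -1.0]] shift [-169.5   -1.3  106.1] [ 0.24207222 -0.14223265 -0.07479889] 0.2513107420213932
```

View pics/p5.png

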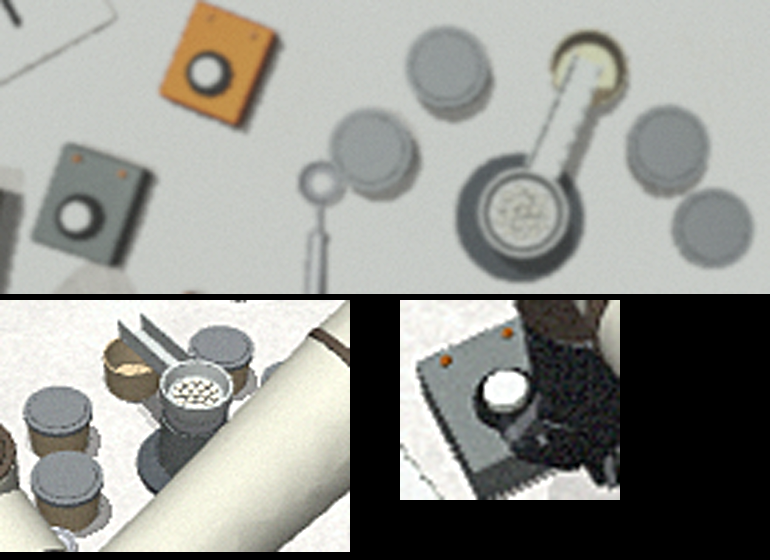

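The chute mouth (580,65) still sits over the open tub (588,65). The button (75,217) is up, the tubs, lid and scoop haven't moved, and the arm is clear. Handing in.

```bash
python3 -c "
from bench import arm
print(arm.job_done())"
```

```text
the job is handed in; nothing more can be done
None
```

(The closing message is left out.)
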